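Shut and latch the instrument container

TASK

Get the loaded instrument container ready for the steriliser: bring its lid down onto the springy silicone rails, swing the wire bail up and over so that its bar sits behind the lip of the catch on the lid, then push the latch lever down over centre until it lies home against the front wall and holds the lid shut. Press only as hard as the latch needs, without forcing anything, and leave the cast, the wax rim and the mixing bowl on the bench where they are.

Things in the scene. Friction and masses are not known exactly. Their poses are not given: they have to be found in the camera images.
- container: Aluminium box fixed on the bench: 140 mm deep (x), 200 wide (y), rim 80 high, 105 high with lid shut. Origin: centre of the underside. x runs from the latch side (front wall at x = -70 mm) to the hinge side, y along the hinge, z up. Mid-front: a steel draw latch: a flat lever pivoted on the wall, a wire bail pivoted on the lever, and a catch (44 mm wide ledge with upturned lip) on the lid's skirt
- lid (a joint): Lid angle (rad) about lid_hinge: 0 = metal to metal, grows as the front edge swings up and back; starts 0.7-1.2. The hinge is stiff: the lid stays where left (about 4 N at the front edge moves it). At 0.055 (edge 8 mm up) it meets the silicone rail and rests there; further down the rail resists with 10 N per mm at the edge, so only the latch keeps it shut; with the latch home it reads about 0.013
- lever (a joint): Lever angle (rad) about lever_pivot: 0 = home stop, hanging down along the front wall; 1.57 = level; 2.6 = upper stop. Starts 2.1-2.45, stays where left; below about 1.95 the bail is too low to clear the lip. Push its upper face (outer when shut). Slack above 1.6; with the bail caught it needs up to 0.4 N m (10 N near the tip) around 1.0, passes centre near 0.3, then snaps home by itself
- bail (a joint): Bail angle (rad) relative to the lever: about 0 with the latch home (bail upright, lever hanging), 1.5-2.2 when it leans over the catch with the lever open, 2.85 = stop, folded outwards near the lever's line, where it starts. It swings freely and falls to the side it leans to: once pushed past upright towards the lid it drops in behind the lip by itself
- lid_hinge (a point): Point on the lid's hinge line at mid width, 5 mm behind the back wall, 81 mm above the bench (fixed)
- lid_edge (a point): Upper front edge of the lid at mid width, on its flat outer top; moves with the lid. In the lid's own frame it is 147 mm from the hinge line along the lid and 24 mm above it. The lid is a pan 144 x 204 mm and 24 mm high
- catch (a point): Seat of the bail's bar in the catch (centre of the seated bar), mid width, moves with the lid. Axes as the container's when the lid is shut. Trough floor 2.5 mm below it; skirt plate 2.7 mm further in (+x); inside of the lip 4.3 mm further out (-x); lip 3 mm thick, its top 3 mm above this point
- lever_pivot (a point): Middle of the lever's pivot pin, 9 mm in front of the front wall, 52 mm above the bench (fixed)
- lever_tip (a point): Tip of the lever, mid width, 47 mm from the pivot. The lever is a flat steel plate 44 mm wide and 3.5 mm thick, centred on the pivot; its last 12 mm flare towards the face that is pushed, by about 4 mm
- bail_bar (a point): Middle of the bail's crossbar: steel wire 5 mm thick, 62 mm wide, along the container's y, 58 mm from the bail's pivots. Those sit on the lever, 14 mm from its pivot, in a direction 0.30 rad from the lever's own (towards the wall when it hangs). With the latch open the bar lies beyond the lever's tip
- cast: Bystander: cream dental stone cast of a jaw, 58 x 66 mm, 36 mm high, loose; origin at the centre of its underside
- rim: Bystander: pink horseshoe wax rim, about 75 mm across and 16 mm high, loose; origin on its underside
- bowl: Bystander: grey mixing bowl, 120 mm across and 65 mm high, loose; origin at the centre of its underside

How it is judged:
On the way, in this order (a step that is already met when the one before it is completed fails the run):
1. the lid is down on the silicone rails (value of joint lid below 0.08 rad), for 0.2 s.
2. the bail's bar is over the catch, inside its lip (x of bail_bar in the frame of catch above -0.005 m and z of bail_bar in the frame of catch between -0.004 and 0.025 m), for 0.2 s.
At the end, for the whole second after the job is handed in: The lid is held shut (lid angle under 0.025 rad), the latch lever is home (under 0.08 rad), the bail's bar sits in the catch (within 7 mm of its seat), everything is at rest, and the cast, the wax rim and the bowl are within 30 mm of where they stood (value of joint lid below 0.025 rad and value of joint lever below 0.08 rad and distance between bail_bar and catch below 0.007 m and velocity of joint lid below 0.05 rad/s and velocity of joint lever below 0.1 rad/s and distance of each of cast, rim, bowl from where it was at the start of the episode below 0.03 m); the robot touches nothing.
It fails at once if a bystander (cast, wax rim or bowl) is pushed more than 30 mm (distance of any of cast, rim, bowl from where it was at the start of the episode above 0.03 m).
It fails at once if the container or its latch is forced: pressed with more than 45 N (contact force between any of the fingers, the arm and container above 45 N).
It also fails if it takes over 48 s, if anything falls off the work surface, if the arm or the gripper's body presses on something with over 40 N, if the wrist force passes 120 N, or if a joint passes its speed limit or range.

ROBOT

A 7-joint arm with a two-finger parallel gripper is mounted at the origin on the work surface. World frame = base frame: x ahead of the robot, y to its left, z up, the work surface at z = 0. Lengths are in m, angles in rad, forces in N, time in s.
With the tool pointing down it reaches from about 0.375 to 0.925 m from the base axis. Payload 3.1 kg.
Tool frame: the origin (TCP) lies between the finger pads; the fingertips stand 19 mm ahead of it and the grasp point (between the pads) is the TCP; z points along the fingers, y is the direction in which the jaws open and shut (so a half turn about z gives the same grasp; the last joint's range is limited). The gripper opens to 85 mm and grips with 20 to 120 N. Pads are 22 mm wide; open, the fingers measure 114 mm over their backs; the gripper's body (76 mm by 85 mm) begins 54 mm behind the grasp point. The pads swing forward as they close: fully open they stand 13 mm farther back than shut.
Start: joints at [1.115, 0.383, 0.044, 1.598, -0.018, 1.161, -0.05], TCP at [0.228, -0.609, 0.25] pointing down, gripper open.
Joint ranges: [-2.61, 2.61], [-0.41, 2.15], [-1.48, 1.57], [0, 2.5], [-1.57, 4.71], [0.05, 1.97], [-2.85, 2.85]. Speed limits (rad/s): [2.79, 2.79, 3.14, 3.14, 3.14, 3.14, 3.14].

INTERFACE

Orientations are given as a unit quaternion [x, y, z, w].
In Python, from bench import move_ptp, movel, move_j, move_gripper, pause, inverse_kinematics, read_camera, camera_params, MotionError, sign_off, look_for, tip_of, read_time_s, read_qpos, read_joint_vel, read_effort, read_eef_pos, read_tcp_rot, read_ft_force, read_ft_torque, read_finger_gap gives the robot as it stands. Calls block until the motion is done:
- move_ptp(position, orientation): joint-space move of the TCP to a pose.
- movel(position, orientation=None, speed=0.15): straight line of the TCP; orientation=None keeps the orientation; speed is the mean speed in m/s.
- move_j(angles): joint-space move.
- move_gripper(opening, effort=None): finger opening in m; effort is the grip in N (None keeps the last); returns when the fingers have stopped.
- pause(seconds).
- inverse_kinematics(position, orientation): joint angles nearest the present ones, or None.
- read_camera(name): name is "scene" or "top" or "wrist"; returns the picture (480x640x3 uint8, red, green, blue); there is no depth.
- camera_params(name): a dict with "K" (3x3 intrinsics, pixels), "camera_from_world" (4x4, takes a point from world to camera coordinates). Camera axes: x right, y down, z forward; pixel columns grow to the right and rows downward; lengths in m; the calibration is good to about 2 mm. The wrist camera is an equidistant fisheye: a pixel r from the principal point sees the ray r / f radians off the axis. A picture is of the moment at which its call begins: read the wrist's pose just before it. camera_params takes no time and is no camera call; for the wrist camera it gives the pose at the moment of the call.
A pose or a line that the arm cannot do raises MotionError and nothing moves.
- sign_off(): hands the job in, once; it reports no verdict.
Trained networks look in the newest picture that a camera, given by its name, has taken for a name from the list of things; names that differ only in an ending like _2 or _b are one class to them, and where a whole thing is asked for, a point or a joint stands for the part that bears it (a point fixed in the world has none). Each returns a list of dicts, best first, with "confidence" (0 to 1); they miss things now and then, are a little off and sometimes report something else, mostly with a low value. They report only what shows in the picture. A call takes as long as a camera call.
- look_for(camera, name): "at" ([column, row] in pixels, amid what is visible of it).
- tip_of(camera, name): "at" ([column, row] in pixels: a listed point, or the origin of a listed thing).
Readings, each from a call of its own:
- read_time_s(): time.
- read_qpos(): joint angles.
- read_joint_vel(): joint speeds.
- read_effort(): joint torques, N m.
- read_eef_pos(): TCP position.
- read_tcp_rot(): TCP orientation.
- read_ft_force(): force on the tool from outside, world axes, zero at the start.
- read_ft_torque(): the same for the moment, N m.
- read_finger_gap(): finger opening in m.
Only numpy, scipy, OpenCV 4.12 (cv2) and the standard library are available. Lean on these libraries where they do the work, as an engineer would, in place of code of your own. Each camera call takes 0.05 s, during which the arm holds its last target.

## Working session

There is one attempt and no reset: what is moved stays moved. The work goes in short steps, each a Python script; the robot and the scene stay as the last script left them, time stands still between calls to the robot, and variables do not carry over. Pictures are saved under pics/ and viewed, and the job is handed in when it is done.

```bash
ls; mkdir -p pics; python3 - <<'E'
from bench import *
import cv2,numpy as np
print(read_time_s())
for c in ("scene","top","wrist"):
    im=read_camera(c); cv2.imwrite(f"pics/a_{c}.png",im[:,:,::-1])
    p=camera_params(c); print(c,np.round(p["K"],1).tolist(),np.round(p["camera_from_world"],3).tolist())
    if c!="wrist":
        for n in ["container","lid_hinge","lid_edge","catch","lever_pivot","lever_tip","bail_bar","cast","rim","bowl"]:
            r=tip_of(c,n); print(n,[(np.round(d["at"],1).tolist(),round(d["confidence"],2)) for d in r[:3]])
print(read_time_s(),read_tcp_rot())
E
```

```text
pics
0.0
scene [[469.0, 0.0, 314.5], [0.0, 469.0, 240.1], [0.0, 0.0, 1.0]] [[0.6, 0.8, -0.024, -0.322], [0.417, -0.338, -0.843, -0.118], [-0.683, 0.496, -0.537, 1.267], [0.0, 0.0, 0.0, 1.0]]
container [([317.8, 287.2], 0.72)]
lid_hinge [([342.4, 236.7], 0.93)]
lid_edge [([314.3, 194.7], 0.89)]
catch [([313.8, 198.7], 0.69)]
lever_pivot [([296.5, 289.9], 0.82)]
lever_tip [([285.2, 279.3], 0.58), ([281.0, 269.0], 0.2)]
bail_bar [([278.9, 272.4], 0.66)]
cast [([190.1, 408.2], 0.73)]
rim [([114.0, 339.2], 0.7), ([189.2, 408.8], 0.62)]
bowl [([434.4, 229.8], 0.9), ([191.5, 410.0], 0.7), ([295.5, 291.1], 0.2)]
top [[435.9, 0.0, 311.7], [0.0, 435.9, 238.3], [0.0, 0.0, 1.0]] [[0.007, -0.999, -0.033, 0.035], [-0.992, -0.002, -0.127, 0.516], [0.127, 0.034, -0.991, 0.927], [0.0, 0.0, 0.0, 1.0]]
container [([321.6, 223.1], 0.48)]
lid_hinge [([287.2, 243.2], 0.75)]
lid_edge [([321.5, 220.6], 0.63)]
catch [([326.7, 219.8], 0.69)]
lever_pivot [([353.9, 220.8], 0.88)]
lever_tip [([368.6, 212.1], 0.89)]
bail_bar [([372.3, 209.6], 0.45)]
cast [([462.7, 191.8], 0.62)]
rim [([481.6, 286.9], 0.9)]
bowl [([170.2, 238.3], 0.94), ([355.4, 221.7], 0.21)]
wrist [[371.6, 0.0, 321.4], [0.0, 371.6, 242.7], [0.0, 0.0, 1.0]] [[0.349, -0.937, 0.001, -0.65], [-0.898, -0.334, 0.286, -0.037], [-0.267, -0.1, -0.958, 0.38], [0.0, 0.0, 0.0, 1.0]]
1.15 [ 9.84042216e-01  1.77935148e-01  1.68214231e-05 -7.54342824e-06]
```

View pics/a_scene.png

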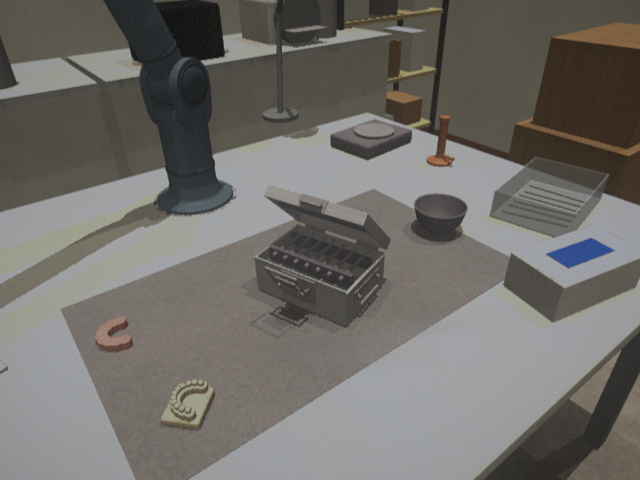

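View pics/a_top.png

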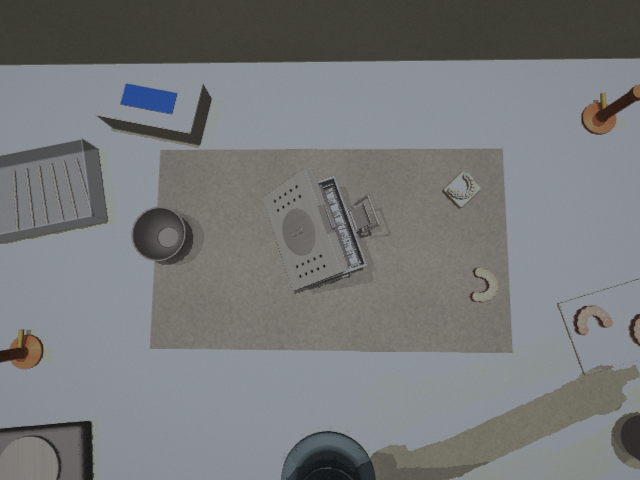

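```bash
cat > geo.py <<'E'
import numpy as np
from scipy.optimize import least_squares
from bench import camera_params
# model: container pose x,y,yaw (z=0), lid, lever, bail
def R2(a): return np.array([[np.cos(a),-np.sin(a)],[np.sin(a),np.cos(a)]])
HX,HZ=.075,.081
PX,PZ=-.079,.052
def hinge(): return np.array([HX,0,HZ])
def lidpt(u,h,a):  # u distance forward from hinge, h up
    return np.array([HX-u*np.cos(a)+h*np.sin(a)*1.0,0,HZ+u*np.sin(a)+h*np.cos(a)])
def lever_dir(l): # angle 0 = down (-z), grows outward (-x) 
    return np.array([-np.sin(l),0,-np.cos(l)])
def lever_tip(l): return np.array([PX,0,PZ])+.047*lever_dir(l)
def bail_piv(l): return np.array([PX,0,PZ])+.014*lever_dir(l-.30)
def bail_bar(l,b):
    # bail b=0 with lever hanging: up. folded out at 2.85: near the lever's line
    # direction angle: lever l + (pi - b)
    return bail_piv(l)+.058*lever_dir(l+np.pi-b)
def w(p,c):
    x,y,t=c; R=R2(t); q=R@p[:2]+[x,y]; return np.array([q[0],q[1],p[2]])
def proj(cam,P,prm=None):
    p=prm or camera_params(cam); T=np.array(p["camera_from_world"]);K=np.array(p["K"])
    q=T[:3,:3]@P+T[:3,3]; 
    if cam=="wrist":
        th=np.arctan2(np.hypot(q[0],q[1]),q[2]);n=q[:2]/np.hypot(q[0],q[1]);return K[0,0]*th*n+K[:2,2]
    return (K@q)[:2]/q[2]
def tri(o):
    def f(P): return np.concatenate([proj(c,P)-np.array(v) for c,v in o.items()])
    r=least_squares(f,[.5,0,.1]); return r.x,np.abs(r.fun).max()
E
python3 - <<'E'
from geo import *
O=dict(container=([317.8,287.2],[321.6,223.1]),lid_hinge=([342.4,236.7],[287.2,243.2]),lid_edge=([314.3,194.7],[321.5,220.6]),catch=([313.8,198.7],[326.7,219.8]),lever_pivot=([296.5,289.9],[353.9,220.8]),lever_tip=([285.2,279.3],[368.6,212.1]),bail_bar=([278.9,272.4],[372.3,209.6]),cast=([190.1,408.2],[462.7,191.8]),rim=([114.,339.2],[481.6,286.9]),bowl=([434.4,229.8],[170.2,238.3]))
for k,(s,t) in O.items():
    p,e=tri(dict(scene=s,top=t)); print(k,np.round(p,4),round(e,1))
E
```

```text
container [0.5465 0.0089 0.0219] 3.2
lid_hinge [0.5022 0.0918 0.0783] 2.3
lid_edge [0.5257 0.0143 0.2063] 0.0
catch [0.5295 0.0072 0.2021] 1.4
lever_pivot [ 0.5531 -0.0525  0.0488] 0.8
lever_tip [ 0.5638 -0.0806  0.0923] 0.7
bail_bar [ 0.5637 -0.0892  0.1109] 0.7
cast [ 6.300e-01 -3.007e-01 -2.000e-04] 2.3
rim [ 0.4114 -0.3423 -0.0047] 0.6
bowl [ 0.5184  0.3649 -0.0014] 0.4
```

The scene view shows the open container at about (320,255), with the latch on its near-left side at (295,285). The cast is at (190,405), the rim at (115,335) and the bowl at (440,215). In the top view the latch faces -y, with the bail folded outward at (370,212). Next I fit the pose and joint model.

```bash
cat >> geo.py <<'E'
CU,CH=.1497,.0137
def points(v):
    c=v[:3]; lid,l,b=v[3:]
    return {k:w(p,c) for k,p in dict(container=np.zeros(3),lid_hinge=hinge(),lid_edge=lidpt(.147,.024,lid),catch=lidpt(CU,CH,lid),lever_pivot=np.array([PX,0,PZ]),lever_tip=lever_tip(l),bail_bar=bail_bar(l,b)).items()}
def fit(obs,x0,free=range(6)):
    """obs: list of (name,cam,prm,uv,weight)"""
    x0=np.array(x0,float);free=list(free)
    def full(s): v=x0.copy(); v[free]=s; return v
    def f(s):
        P=points(full(s)); return np.concatenate([wt*(proj(c,P[n],prm)-np.array(uv)) for n,c,prm,uv,wt in obs])
    r=least_squares(f,x0[free],loss="soft_l1",f_scale=2)
    return full(r.x),f(r.x).reshape(-1,2)
def detect(cams,names,thr=.3):
    from bench import read_camera,tip_of
    o=[];ims={}
    for c in cams:
        prm=camera_params(c); ims[c]=read_camera(c)
        for n in names:
            d=tip_of(c,n)
            if d and d[0]["confidence"]>thr: o.append((n,c,prm,d[0]["at"],1.))
    return o,ims
from scipy.spatial.transform import Rotation as Rn
def quat(yaw,tilt,flip=1):
    """tool z down tilted by tilt towards container +x; x_tool=flip*(container x dir at tilt 0)"""
    xc=np.array([np.cos(yaw),np.sin(yaw),0]);up=np.array([0,0,1.])
    z=-np.cos(tilt)*up+np.sin(tilt)*xc; x=flip*(np.cos(tilt)*xc+np.sin(tilt)*up)
    return Rn.from_matrix(np.stack([x,np.cross(z,x),z],1)).as_quat(),z
E
python3 - <<'E'
from geo import *
from bench import inverse_kinematics,camera_params
O=dict(container=([317.8,287.2],[321.6,223.1]),lid_hinge=([342.4,236.7],[287.2,243.2]),lid_edge=([314.3,194.7],[321.5,220.6]),catch=([313.8,198.7],[326.7,219.8]),lever_pivot=([296.5,289.9],[353.9,220.8]),lever_tip=([285.2,279.3],[368.6,212.1]),bail_bar=([278.9,272.4],[372.3,209.6]))
obs=[(k,c,camera_params(c),v[i],.4 if k=="container" else 1.) for k,v in O.items() for i,c in enumerate(("scene","top"))]
v,r=fit(obs,[.53,.02,1.9,.9,2.2,2.8]); print(np.round(v,4))
for o,e in zip(obs,r): print(o[0],o[1],np.round(e,1))
c=v[:3]
for name,P,t in [("lid",w(lidpt(.13,.024,.9),c)+[0,0,.02],0),("lid2",w(lidpt(.13,.024,.05),c)+[0,0,.02],0),("bail",w(np.array([-.14,0,.11]),c),0),("lev",w(np.array([-.12,0,.1]),c),.7),("lev2",w(np.array([-.1,0,.03]),c),.7),("view",w(np.array([-.2,0,.22]),c),.4)]:
    for fl in (1,-1):
        q=inverse_kinematics(P,quat(c[2],t,fl)[0]); print(name,fl,None if q is None else np.round(q,2))
E
```

```text
[0.5258 0.0196 1.9195 0.8444 2.5281 2.993 ]
container scene [0.5 0.5]
container top [-0.6  5. ]
lid_hinge scene [-3.6 -0.9]
lid_hinge top [-1.3 -0.6]
lid_edge scene [ 1.  -0.1]
lid_edge top [-0.5 -1. ]
catch scene [-1.5  0.6]
catch top [-0.8 -1.5]
lever_pivot scene [-2.  -0.9]
lever_pivot top [ 0.3 -0.6]
lever_tip scene [-1.   0.3]
lever_tip top [-1.   0.6]
bail_bar scene [ 1.  -0.2]
bail_bar top [ 0.9 -0.5]
lid 1 [ 0.48  0.24 -0.69  1.91  0.18  1.05  0.06]
lid -1 [-1.24  0.52  1.4   1.98 -0.58  1.14 -2.4 ]
lid2 1 [ 0.48  0.39 -0.58  1.93  0.27  0.9   0.11]
lid2 -1 [-1.02  0.85  1.37  1.99 -0.93  1.16 -2.03]
bail 1 [ 0.58  0.49 -0.56  1.84  0.32  0.9   0.22]
bail -1 [ 0.2   0.43 -0.09  1.86  0.05  0.85 -2.71]
lev 1 [ 0.74  0.78 -0.54  1.59 -0.2   1.29  0.7 ]
lev -1 [ 0.37  0.7  -0.02  1.61 -0.52  1.35 -2.19]
lev2 1 [ 0.73  0.87 -0.54  1.63 -0.17  1.17  0.71]
lev2 -1 [ 0.37  0.79 -0.05  1.65 -0.53  1.24 -2.16]
view 1 [ 0.73  0.57 -0.53  1.51 -0.05  1.36  0.61]
view -1 [ 0.36  0.51  0.    1.53 -0.31  1.38 -2.34]
```

```bash
cat > look.py <<'E'
from geo import *
from bench import *
import cv2,sys
def look(tag,v0,free=range(6),cams=("wrist","scene","top"),names=("lid_hinge","lid_edge","catch","lever_pivot","lever_tip","bail_bar"),thr=.3,wts=None):
    obs,ims=detect(cams,names,thr)
    for c,im in ims.items(): cv2.imwrite(f"pics/{tag}_{c}.png",im[:,:,::-1])
    if wts: obs=[o[:4]+(wts.get(o[1],1.),) for o in obs]
    v,r=fit(obs,v0,free); print(tag,np.round(v,4),"t",round(read_time_s(),2))
    for o,e in zip(obs,r): print(" ",o[0],o[1],np.round(o[3],0),np.round(e,1))
    return v
E
python3 - <<'E'
from look import *
v=np.array([0.5258,0.0196,1.9195,0.8444,2.45,2.85]);c=v[:3]
move_gripper(0.0,20)
q,z=quat(c[2],.45)
move_ptp(w(np.array([-.19,0,.22]),c),q)
v=look("b",v,wts=dict(wrist=1.,top=1.,scene=1.)); print(read_ft_force(),read_finger_gap())
np.save("v.npy",v)
E
```

```text
b [0.5265 0.0208 1.9029 0.8254 2.5217 2.98  ] t 5.05
  lid_hinge wrist [326.  28.] [-2.1  0.5]
  catch wrist [321.   8.] [2.1 1.2]
  lever_pivot wrist [321. 184.] [0.8 0.3]
  lever_tip wrist [321. 203.] [0.3 0.1]
  bail_bar wrist [323. 208.] [-1.5 -0. ]
  lid_hinge scene [342. 237.] [-2.2 -0.8]
  lid_edge scene [312. 198.] [ 2.9 -2.2]
  catch scene [313. 201.] [-1. -0.]
  lever_pivot scene [295. 292.] [-0.7 -3.3]
  lever_tip scene [285. 280.] [-0.7 -0.9]
  bail_bar scene [279. 271.] [1.3 0.7]
  lid_hinge top [286. 242.] [-1.2 -0.8]
  lid_edge top [323. 219.] [-1.8 -0.1]
  catch top [327. 218.] [-0.4 -0.4]
  lever_tip top [367. 213.] [ 0.3 -0.3]
  bail_bar top [372. 208.] [0.3 1.5]
[-0.06589019 -0.08615063  0.10593325] 0.00021331108345383511
```

View pics/b_wrist.png

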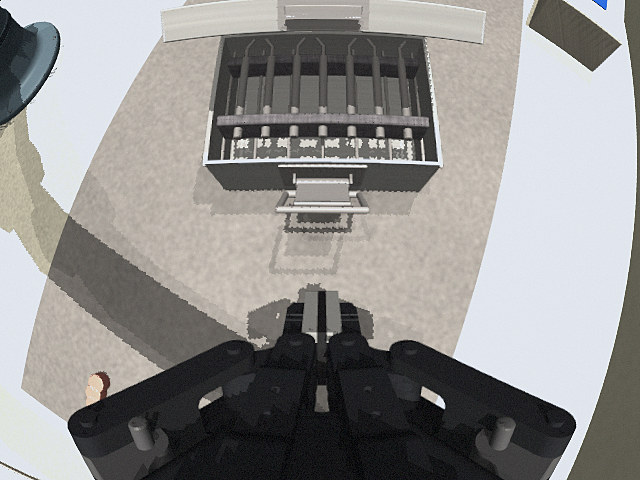

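The wrist view looks straight at the front. The lid is open at the top (y≈20), and the lever (320,190) and the bail bar (322,208) are folded outward. The fit agrees with the picture, so I close the lid.

```bash
cat > m.py <<'E'
from look import *
def tip(p,c,tilt,off=0.0):
    """container-frame fingertip centre -> TCP world pos, quat"""
    q,z=quat(c[2],tilt); return w(np.array(p,float),c)-.019*z, q
def lin(p,c,tilt,speed=.15):
    P,q=tip(p,c,tilt); movel(P,q,speed=speed)
def ptp(p,c,tilt):
    P,q=tip(p,c,tilt); move_ptp(P,q)
E
python3 - <<'E'
from m import *
v=np.load("v.npy");c=v[:3]
ptp([-.12,0,.30],c,.2)
def P(a,d=0): return lidpt(.135,.024,a)+[.011,0,d]
ptp(P(1.05,.03),c,0)
f0=read_ft_force()
done=False
for a in np.r_[np.arange(.95,.12,-.12),np.arange(.11,.03,-.007)]:
    lin(P(a),c,0,.12 if a>.12 else .04)
    f=read_ft_force()-f0; print(round(a,3),np.round(f,1),round(read_time_s(),2))
    if a<.12 and f[2]>13: break
    if np.linalg.norm(f)>30: break
E
```

```text
0.95 [-0.2  1.8  0. ] 6.79
0.83 [-0.4  1.  -0.4] 7.08
0.71 [-1.3  1.8  0.7] 7.36
0.59 [-0.9  2.1  0.4] 7.64
0.47 [-1.2  2.2  0.4] 7.92
0.35 [-1.2  1.4 -0.4] 8.21
0.23 [-2.2  1.5 -0.6] 8.49
0.11 [ 0.   0.6 -1.2] 9.05
0.103 [-0.6  1.8 -0.4] 9.3
0.096 [-0.9  0.1 -0.7] 9.55
0.089 [-0.1  0.8 -0.5] 9.8
0.082 [-1.1  1.   0.1] 10.05
0.075 [-0.6  1.1 -0.3] 10.3
0.068 [-1.5  2.1 -0.4] 10.55
0.061 [-1.2  0.8 -1. ] 10.8
0.054 [-1.6  1.6  1.2] 11.05
0.047 [-2.3  1.5  5.8] 11.3
0.04 [-4.2  1.7  7.7] 11.55
0.033 [-5.   2.  11.2] 11.8
```

```bash
python3 - <<'E'
from m import *
v=np.load("v.npy");c=v[:3]
ptp([-.06,0,.18],c,0)
ptp([-.19,0,.20],c,.45)
v[3]=.055
v=look("c",v,free=[3,4,5],cams=("wrist","scene","top"))
E
```

```text
c [0.5265 0.0208 1.9029 0.0671 2.5645 3.0608] t 13.86
  lid_hinge wrist [320.  20.] [2.3 1.1]
  lid_edge wrist [323. 133.] [0.4 2.2]
  catch wrist [326. 147.] [-2.2 -2.1]
  lever_pivot wrist [325. 174.] [-1.6  1.9]
  lever_tip wrist [322. 189.] [1.7 0.8]
  bail_bar wrist [325. 198.] [-0.6  0.7]
  lid_hinge scene [340. 237.] [-0.1 -1.3]
  lid_edge scene [294. 257.] [1.8 0.4]
  catch scene [296. 263.] [-0.7 -0.3]
  lever_pivot scene [436. 229.] [-140.8   59.3]
  lever_tip scene [283. 279.] [ 1.3 -0.4]
  bail_bar scene [278. 275.] [ 0.9 -2.8]
  lid_hinge top [285. 242.] [ 0.1 -0.3]
  lid_edge top [352. 218.] [-0.7 -0.8]
  catch top [354. 218.] [-1.5 -1.1]
  lever_pivot top [354. 222.] [-0.1 -1.4]
  lever_tip top [369. 215.] [-1.9 -1.3]
  bail_bar top [373. 209.] [0.6 0.1]
```

View pics/c_wrist.png

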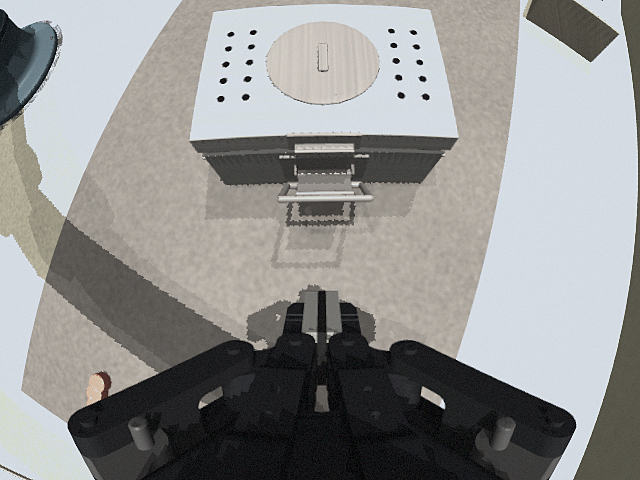

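View pics/c_scene.png

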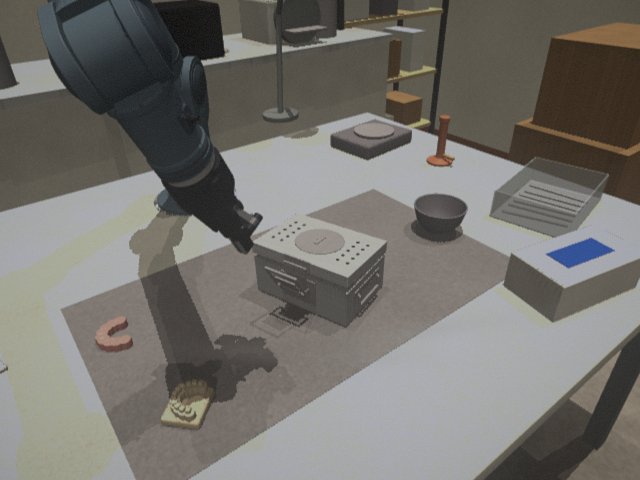

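The lid is down on the rails (catch at (326,147) in the wrist view, model angle about 0.06), and the bail is still folded out at (325,198). Now I push the bar over.

```bash
python3 - <<'E'
from m import *
v=np.load("v.npy");c=v[:3]
ptp([-.155,0,.13],c,0)
lin([-.150,0,.099],c,0)
f0=read_ft_force()
for x in [-.13,-.12,-.11,-.105,-.100,-.097]:
    lin([x,0,.099],c,0,.06); f=read_ft_force()-f0; print(x,np.round(f,1))
    if np.linalg.norm(f)>15: break
pause(.3)
v[3:]=[.06,2.45,2.0]
look("d",v,free=[4,5],cams=("wrist",))
E
```

```text
-0.13 [ 1.  -0.6 -1.8]
-0.12 [ 1.3 -0.8 -0.8]
-0.11 [ 1.7 -0.9 -0.7]
-0.105 [ 0.7 -1.2 -0.6]
-0.1 [ 1.4 -0.6 -0.2]
-0.097 [ 0.8 -0.1 -1.6]
d [0.5265 0.0208 1.9029 0.06   2.45   2.    ] t 17.22
  lid_edge wrist [322. 257.] [-1.4  4.9]
  catch wrist [318. 261.] [2.6 0.8]
```

View pics/d_wrist.png

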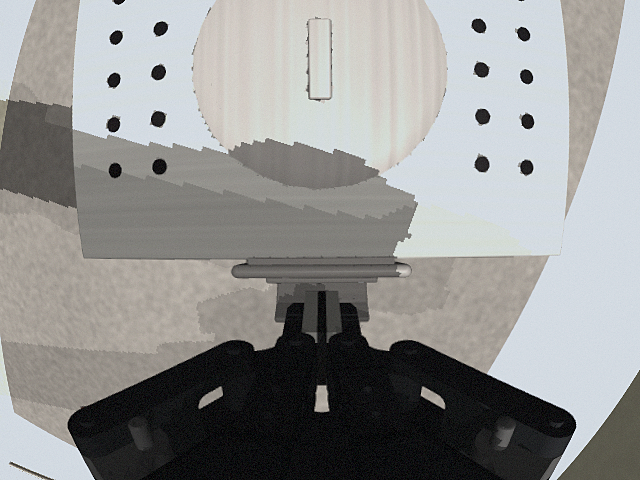

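The bar (row 271, columns 235–410) is now ahead of the fingers and close to the catch at row 261. I back off and check that it dropped in.

```bash
python3 - <<'E'
from m import *
v=np.load("v.npy");c=v[:3]
lin([-.13,0,.12],c,0)
ptp([-.19,0,.17],c,.45)
v[3:]=[.06,2.45,2.0]
v=look("e",v,free=[3,4,5],cams=("wrist","top"))
P=points(v); 
R=R2(c[2]); print("bar-catch", (R.T@(P["bail_bar"]-P["catch"])[:2]),(P["bail_bar"]-P["catch"])[2])
E
```

```text
e [0.5265 0.0208 1.9029 0.0886 2.5229 2.1843] t 18.79
  lid_edge wrist [322. 109.] [-0.2  0.7]
  catch wrist [323. 122.] [-0.8 -0.4]
  lever_tip wrist [322. 178.] [-0.1 -0.1]
  bail_bar wrist [323. 115.] [-1.3 -0.8]
  lid_hinge top [287. 242.] [-1.6 -0.1]
  lid_edge top [353. 221.] [-1.4 -4.7]
  catch top [354. 219.] [-1.2 -2.3]
  lever_pivot top [352. 222.] [ 1.3 -1.7]
  lever_tip top [366. 214.] [ 1.  -0.7]
  bail_bar top [350. 218.] [ 1.5 -1.7]
bar-catch [2.03518742e-03 2.15734763e-17] 0.007314865146336197
```

```bash
python3 - <<'E'
import cv2
im=cv2.imread("pics/e_wrist.png"); cv2.imwrite("pics/e_crop.png",cv2.resize(im[90:290,200:440],(720,600),interpolation=cv2.INTER_CUBIC))
E
```

```text
(no output)
```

View pics/e_crop.png

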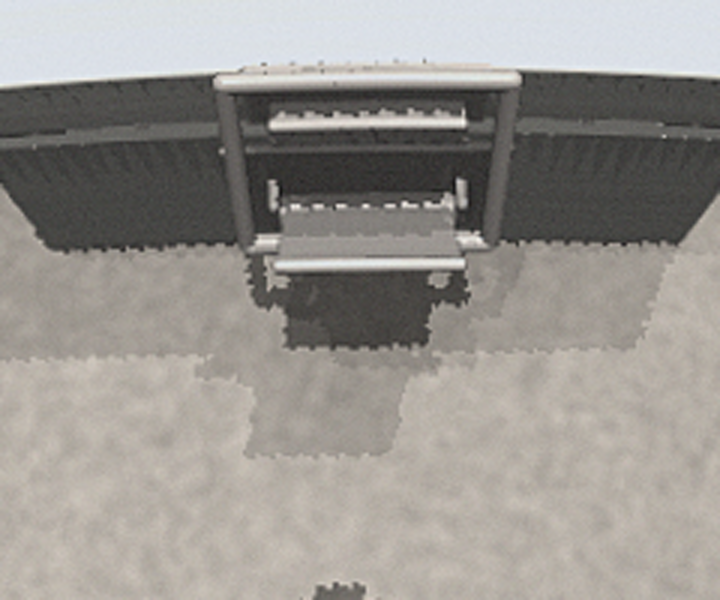

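The picture shows the bar resting behind the lip, against the skirt (crop row 78, lip at row 120). By the model it is about 2 mm in and 7 mm above the seat. Next is the lever: vertical fingers first, then tilting with the lever.

```bash
python3 - <<'E'
from m import *
v=np.load("v.npy");c=v[:3]
ptp([-.102,0,.135],c,0)
f0=read_ft_force()
def chk(t,lim=28):
    f=read_ft_force()-f0; print(t,np.round(f,1),round(read_time_s(),2)); return np.linalg.norm(f)>lim
stop=False
for x,z in [(-.100,.105),(-.100,.092),(-.102,.084),(-.108,.074),(-.114,.066),(-.117,.0605)]:
    lin([x,0,z],c,0,.06)
    if chk((x,z)): stop=True;break
if not stop:
  for l in np.arange(1.5,1.29,-.1):
    tilt=np.clip(1.57-l,0,.85);d=1.57-l-tilt
    n=lever_dir(l+np.pi/2); p=np.array([PX,0,PZ])+.038*lever_dir(l)+(.0055+.011*abs(np.sin(d)))*n
    lin(p,c,tilt,.05)
    if chk(round(l,2)): break
v[3:]=[.06,1.3,1.3]
v=look("f",v,free=[3,4,5],cams=("wrist","top"))
E
```

```text
(-0.1, 0.105) [-0.3  0.2  0. ] 19.93
(-0.1, 0.092) [-0.6  0.3  0.2] 20.3
(-0.102, 0.084) [-1.1  1.1 -1.4] 20.58
(-0.108, 0.074) [ 0.1 -0.2 -0.6] 20.93
(-0.114, 0.066) [-0.4  0.8 -0.7] 21.24
(-0.117, 0.0605) [-0.3  2.1 -0.6] 21.5
1.5 [ 0.9  0.7 -0.2] 21.77
1.4 [-0.4 -0.5  1.7] 22.02
1.3 [-1.   1.   2.6] 22.27
f [ 0.5265  0.0208  1.9029  0.0688 -0.3103 -0.1847] t 22.97
  lid_edge wrist [316. 175.] [2.8 1. ]
  catch wrist [318. 197.] [ 1.  -2.8]
  lever_pivot wrist [321. 219.] [-1.5  2.9]
  lever_tip wrist [321. 197.] [-1.1  0.6]
  lid_hinge top [285. 241.] [0.1 0.9]
  lid_edge top [350. 217.] [2.1 0. ]
  catch top [354. 217.] [-1.   0.4]
  lever_pivot top [355. 223.] [-0.8 -2.2]
  lever_tip top [372. 214.] [-25.5  11.7]
  bail_bar top [354. 215.] [0.5 2. ]
```

View pics/f_wrist.png

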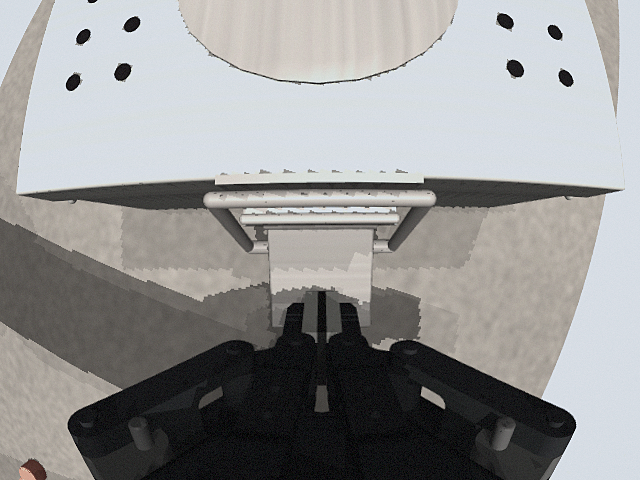

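The bar (row 198) sits between the lip (row 217) and the skirt. The lever lies under the fingers at (320,280), and the contact force is small. I carry on down.

```bash
python3 - <<'E'
from m import *
v=np.load("v.npy");c=v[:3]
for l in np.arange(1.2,.09,-.1):
    tilt=np.clip(1.57-l,0,.85);d=1.57-l-tilt
    n=lever_dir(l+np.pi/2); p=np.array([PX,0,PZ])+.038*lever_dir(l)+(.0055+.011*abs(np.sin(d)))*n
    lin(p,c,tilt,.05)
    f=read_ft_force(); print(round(l,2),np.round(f,1),round(read_time_s(),2))
    if np.linalg.norm(f)>30: break
E
```

```text
1.2 [-0.4  2.7  5.5] 23.22
1.1 [0.9 1.7 4.7] 23.47
1.0 [0.4 1.5 5.1] 23.72
0.9 [0.8 0.9 5.4] 23.97
0.8 [ 1.1 -1.6  3.1] 24.22
0.7 [ 0.  -2.6  1.5] 24.47
0.6 [ 1.  -3.7  2. ] 24.72
0.5 [-0.5 -4.4 -0.4] 24.97
0.4 [ 0.3 -3.5 -0.6] 25.22
0.3 [ 0.1 -1.5 -0.1] 25.47
0.2 [-0.5 -0.8  0.1] 25.72
0.1 [-0.6  0.3  0.8] 25.97
```

Force fell to zero past centre, so the lever has snapped over. I retreat and check.

```bash
python3 - <<'E'
from m import *
v=np.load("v.npy");c=v[:3]
lin([-.17,0,.05],c,.7)
ptp([-.20,0,.15],c,.6)
v[3:]=[.013,.05,0.05]
v=look("g",v,free=[3,4,5]); P=points(v); print("bar-catch",np.linalg.norm(P["bail_bar"]-P["catch"]),read_ft_force())
O={}
for cam in ("scene","top"):
    for n in ("cast","rim","bowl"):
        d=tip_of(cam,n); print(cam,n,[np.round(x["at"],0).tolist() for x in d[:2]])
import cv2
im=cv2.imread("pics/g_wrist.png"); cv2.imwrite("pics/g_crop.png",cv2.resize(im[60:260,200:440],(720,600),interpolation=cv2.INTER_CUBIC))
im=cv2.imread("pics/g_scene.png"); cv2.imwrite("pics/g_scrop.png",cv2.resize(im[200:340,230:410],(720,560),interpolation=cv2.INTER_CUBIC))
E
```

```text
g [ 0.5265  0.0208  1.9029  0.0217  0.0426 -0.0093] t 28.22
  lid_hinge wrist [322.  23.] [-0.9 -2.8]
  lid_edge wrist [320. 122.] [1.1 0.9]
  catch wrist [322. 135.] [-0.9 -0.1]
  lever_pivot wrist [322. 172.] [-1.1  1.2]
  lever_tip wrist [320. 199.] [0.4 0.4]
  bail_bar wrist [321. 137.] [-0.8 -2.4]
  lid_hinge scene [341. 233.] [-0.8  2.6]
  lid_edge scene [189. 409.] [ 106.7 -148.2]
  catch scene [295. 266.] [-0.4  0.9]
  lever_pivot scene [295. 289.] [ 0.1 -0.4]
  lever_tip scene [295. 310.] [ 0.6 -0.5]
  bail_bar scene [296. 265.] [-0.5  1.8]
  lid_hinge top [287. 244.] [-1.5 -2.4]
  lid_edge top [356. 219.] [-3.7 -2.4]
  catch top [353. 216.] [0.1 1.2]
  lever_pivot top [353. 221.] [ 0.7 -0.5]
  bail_bar top [287. 242.] [ 65.4 -24.3]
bar-catch 0.0024931783484348794 [ 0.68481445 -0.26034046  0.06165954]
scene cast [[190.0, 407.0]]
scene rim [[114.0, 337.0]]
scene bowl [[436.0, 231.0], [296.0, 265.0]]
top cast [[460.0, 194.0], [320.0, 235.0]]
top rim [[482.0, 286.0]]
top bowl [[166.0, 236.0], [482.0, 287.0]]
```

View pics/g_crop.png

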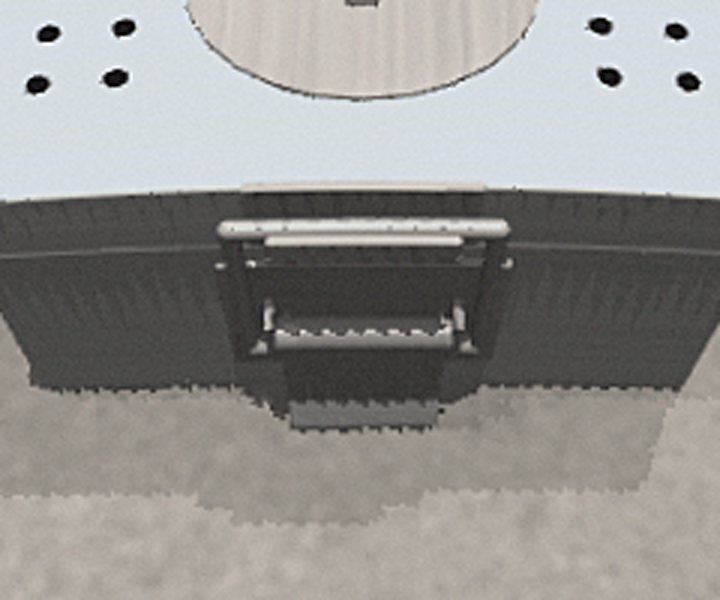

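View pics/g_scrop.png

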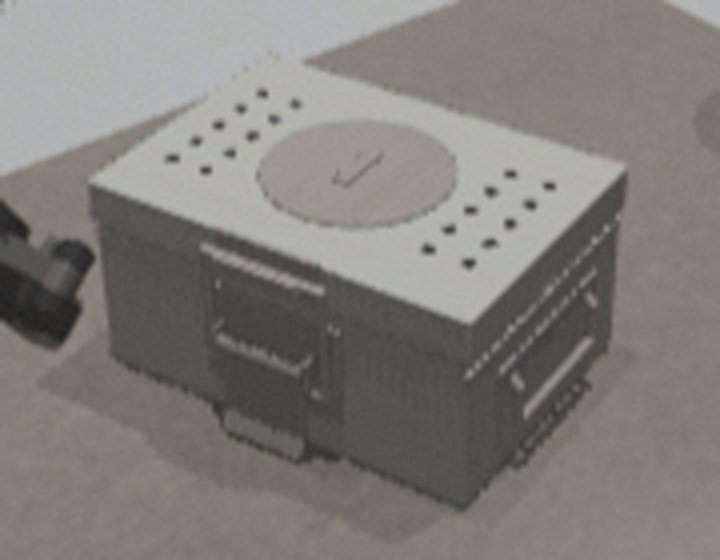

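The lever hangs along the wall (tip at (320,199) in the wrist view), the bar is behind the lip and level with it, and the bystanders haven't moved. I hand the job in.

```bash
python3 -c "
from bench import *
print(sign_off(),read_time_s())"
```

```text
the job is handed in; nothing more can be done
the job is handed in; nothing more can be done
```

The container is shut and latched. I pressed the lid onto the silicone rails, pushed the bail bar over the catch's lip, and followed the lever down past centre until it snapped home. I handed the job in at about 28–29 s of the 48 s; the sign-off gives no verdict.

**Last checks:** These come from a model fit to the camera detections just before hand-in.

| Check | Estimate | Limit |
|---|---|---|
| Lid angle | about 0.022 rad | 0.025 rad |
| Lever angle | about 0.04 rad | 0.08 rad |
| Bar to its seat | about 2.5 mm | 7 mm |

- **Forces:** the wrist force, read at the end of each short step, peaked at about 12 N pressing the lid and about 6 N on the lever. Peaks between readings would not show.
- **Bystanders:** the cast, rim and bowl were detected within about 4 pixels of their first positions. The gripper was clear of everything.

**Disagreements:**
- **Thin margin on the lid:** its estimate is close to the limit. It reads above the expected 0.013 rad, but the fit is only good to roughly 0.01 rad. The pictures show the lid down and the lever flat against the wall.
- **Bad detections in the last check:** the lid edge in the scene camera and the bail bar in the top camera landed on other things, and the robust fit gave them little weight.
- **Lid reading midway:** after the bail went over, one fit put the lid at 0.089 rad, above the 0.08 limit for the first step. The press had already held it well below that for more than a second, and the fit just before gave 0.067 rad.

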